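# Pop open the chopstick box

## Task

Open the chopstick box. First lift the wooden spoon off its lid and lay it down on the bare counter, not touching the box; then push in the button under the hood at the front of the box so that the sprung lid pops up part-way, and gently ease the lid on back, past upright, until it stands still against its stop without slamming. Leave the tumbler and the ice tray as they are.

Things in the scene. Friction and masses are not known exactly. Their poses are not given: they have to be found in the camera images.
- box: White plastic chopstick box, fixed, its front facing right (-y) within 25 degrees: tub with own x -50 to +60 mm, length 270 along own y, rim 110 high. Origin on the counter; own x points from its front (button side) to its hinge side, z up. A fixed hood at the rim (x -92 to -50, y +-55, z 104 to 110 mm) stands right above the button, which can only be reached slantwise from the front, under the hood's edge.
- button_top (a point): Centre of the outer face of the round steel button (32 mm across, 12 mm proud of its 48 mm grey collar), at own (-78, 0, 45) mm of the box when out. The face looks forwards and up: it is pushed in along direction (0.643, 0, -0.766) of the box's frame, 40 degrees from vertical. A shut gripper going straight along that line passes under the hood.
- button (a joint): Button travel, m: 0 out, 0.008 fully in. Sprung: moves from 1.5 N, fully in at 5 N, comes back by itself. The catch lets the lid go at about 0.005; push it fully in.
- lid (a joint): Lid angle, rad: 0 shut and caught, 1.85 at its open stop (16 degrees past upright). Released, it springs to about 0.6, bobs briefly and floats there on its spring. Above about 0.7 only its weight acts (160 g, under 2 N at the lip): let go before upright it falls back; past about 1.6 it leans back by itself to the stop, at about 1 rad/s, and stays.
- lid_lip (a point): Middle of the lid's free front edge, at the end of its lip (90 mm wide, 6 thick), 122 mm from the hinge line. The lid is a wooden plate 110 x 270 x 8 mm; shut, its top is 118 mm above the counter and the lip lies over the hood. Its underside is bare in the middle (y -85 to +85 mm); a small steel catch hangs at y = -100 and a thin steel lift arm stands at y = +100 mm.
- lid_hinge (a point): Middle of the hinge line, at own (60, 0, 110) mm of the box, level with the shut lid's underside. The line runs along the box's y; opening lifts the lip up and then over, away from the button side.
- spoon_mid (a point): Point half-way along the small dark wooden spoon at half its handle's height, near its balance point. 180 mm long along own x, about 35 g: straight handle 12 mm wide, 10 high, x -90 to +45 mm; round bowl 50 mm across, 13 high, centred at x = +65. Starts flat on the shut lid, roughly along it; lying on the counter this point is 5 mm high.
- spoon: The same spoon, origin on its underside below that point.
- tumbler: Green glass tumbler standing on the counter to the left (+y) of the box, in front of a dish rack (y above 0.46), 72 mm across the rim, 110 mm high; origin under its centre. Leave it alone.
- ice_tray: White plastic ice tray, 90 x 240 x 35 mm (own x, y, z), to the right (-y) of the box at the far side of the counter; origin under its centre. Leave it alone. The counter to the right of the box between the tray and the robot (x 0.38 to 0.60) is bare.

How it is judged:
By the outcome, as a careful person would: the job done as asked, in the order asked, and still so for the second after the job is handed in, with the robot touching nothing.
It also fails if it takes over 58 s, if anything falls off the work surface, if the arm or the gripper's body presses on something with over 40 N, if the wrist force passes 120 N, or if a joint passes its speed limit or range.

## Robot

A 6-joint arm with a two-finger parallel gripper is mounted at the origin on the work surface. World frame = base frame: x ahead of the robot, y to its left, z up, the work surface at z = 0. Lengths are in mm, angles in rad, forces in N, time in s.
With the tool pointing down it reaches from about 275 to 1000 mm from the base axis. Payload 8.4 kg.
Tool frame: the origin (TCP) lies midway between the tips of the shut fingers; the grasp point (between the pads) lies 19 mm behind it; z points along the fingers, y is the line along which they close (so a half turn about z gives the same grasp; the last joint's range is limited). The gripper opens to 85 mm and grips with 20 to 120 N. Pads are 22 mm wide; open, the fingers measure 114 mm over their backs; the gripper's body (76 mm by 85 mm) begins 54 mm behind the grasp point. The pads swing forward as they close: fully open they stand 13 mm farther back than shut.
Start: joints at [1.213, 0.353, 1.633, -0, 1.155, -0.002], TCP at [217.711, 585.858, 207.781] pointing down, gripper open.
Joint ranges: [-2.63, 2.63], [-0.92, 2.1], [0.06, 2.66], [-1.3, 4.44], [0, 2.69], [-3.02, 3.02]. Speed limits (rad/s): [2.22, 2.22, 2.79, 3.14, 3.14, 3.14].

## Interface

Orientations are given as [roll, pitch, yaw] about the fixed x, y, z axes, in that order (R = Rz(yaw) Ry(pitch) Rx(roll)).
In Python, from rig import r, imaging gives the robot as it stands. The module is installed in compiled form; this text tells all that it offers.
- The arm moves only by the tool arm_command, never from a script. Its argument "deltas" is a list of rows, each an object of numbers: "hand": the finger opening in mm, from 0 to 85.4; "tx", "ty", "tz": the shift along the tool's x, y, z in mm; "wx", "wy", "wz": the turn, a rotation vector about the tool's x, y, z in rad. A call has 1 to 8 rows; each row shifts and turns the commanded pose from where the row before left it, along the tool's axes as they then stand; what a row does not reach is not made up. A row lasts 1/8 s, in which the tool goes at most 62.5 mm and 10.7 degrees, less where a joint would pass 70% of its speed; a pose out of reach is approached as far as the arm can. A call with a gripper value outside its range is refused whole. The fingers move at their own pace and stop on an object; "squeeze" is the grip in N (left out, the last holds). Time passes only in rows, so rows that do not move let the fingers close. It gives the time, the measured TCP pose, the force, the opening and the grip force at its end, in the units of the state.
- r.sense(): the state, without advancing time (a new reading comes with each control period).
- imaging.grab_frame(name): name is "side" or "top"; returns a dict with "image" (420x560x3 uint8, red, green, blue), "mtx" (3x3 intrinsics, pixels), "world_to_cam" (4x4, takes a point from world to camera coordinates). Camera axes: x right, y up, looking along -z (the intrinsics and any distortion apply to the point x, -y, -z); pixel columns grow to the right and rows downward; lengths in mm; the calibration is good to about 2 mm. A picture is of the moment at which its call begins. There is no depth.
- r.sign_off(): hands the job in; it is judged then, once.
The state is a dict: "clock": time; "qpos": joint angles; "qvel": joint speeds; "joint_efforts": joint torques, N m; "eef_pos": TCP position; "tcp_rot": TCP orientation; "contact_force": force on the tool from outside, world axes, zero at the start; "wrist_torque": the same for the moment, N m; "opening": opening from 0.0 (shut) to 1.0 (fully open); "grasp_force": force on a finger pad.
Only numpy, scipy, OpenCV 4.12 (cv2) and the standard library are available. Lean on these libraries where they do the work, as an engineer would, in place of code of your own. Each camera call takes 0.05 s, during which the arm holds its last target. There are 200 camera calls.

## Working session

There is one attempt and no reset: what is moved stays moved. The work goes in short steps, Python scripts to look and compute and a tool call to move; the robot and the scene stay as the last step left them, time stands still between calls to the robot, and variables do not carry over. Pictures are saved under pics/ and viewed, at most 10 in all, crops included, and the job is handed in when it is done.

Besides the shell and the picture viewer there is one more tool, called after "Request:" as name(argument=value, ...), one argument or row to a line, values as JSON. arm_command: Moves the arm, as the interface text tells. Its arguments: {"type":"object","properties":{"deltas":{"type":"array"},"squeeze":{"type":"number"}},"required":["deltas"]}

```bash
mkdir -p pics
cat > h.py <<'E'
import numpy as np, cv2
from rig import r, imaging
def grab(n,f=None):
    d=imaging.grab_frame(n)
    if f: cv2.imwrite('pics/'+f,cv2.cvtColor(d['image'],cv2.COLOR_RGB2BGR))
    return d
def ray(d,u,v):
    M=d['world_to_cam'];R=M[:3,:3];t=M[:3,3]
    q=np.linalg.inv(d['mtx'])@[u,v,1]
    w=R.T@np.array([q[0],-q[1],-q[2]]); return -R.T@t,w/np.linalg.norm(w)
def onz(d,u,v,z):
    c,w=ray(d,u,v); return c+w*(z-c[2])/w[2]
def tri(d1,p1,d2,p2):
    c1,a=ray(d1,*p1);c2,b=ray(d2,*p2)
    s=np.linalg.lstsq(np.c_[a,-b],c2-c1,rcond=None)[0]
    x,y=c1+a*s[0],c2+b*s[1]; return (x+y)/2,np.linalg.norm(x-y)
def proj(d,p):
    q=d['world_to_cam'][:3,:3]@np.array(p)+d['world_to_cam'][:3,3]
    k=d['mtx']@[q[0],-q[1],-q[2]]; return k[:2]/k[2]
E
python3 - <<'E'
from h import *
for n in('side','top'):
    d=grab(n,n+'0.png'); print(n,d['mtx'].round(1).tolist(),ray(d,280,210),[k for k in d])
print(r.sense())
E
```

```text
side [[483.5, 0.0, 283.7], [0.0, 483.5, 212.3], [0.0, 0.0, 1.0]] (array([  448.39540752, -1113.94712876,   820.92593495]), array([ 0.0926738 ,  0.83780094, -0.53805311])) ['image', 'mtx', 'world_to_cam']
top [[512.7, 0.0, 281.2], [0.0, 512.7, 207.9], [0.0, 0.0, 1.0]] (array([ 422.6922401 ,  -11.83639277, 1190.91574974]), array([ 0.16442956, -0.00821158, -0.98635465])) ['image', 'mtx', 'world_to_cam']
{'clock': 0.1, 'qpos': array([ 1.21260768e+00,  3.53583087e-01,  1.63405349e+00,  4.24465329e-06,
        1.15519812e+00, -2.36167754e-03]), 'qvel': array([-0.00195155, -0.00199358, -0.00286996, -0.0007362 , -0.00134954,
        0.00076696]), 'joint_efforts': array([-9.67639317e-04, -6.06356406e+01, -3.42819321e+01,  6.06723597e-05,
        3.94670205e-03,  8.59360583e-09]), 'eef_pos': array([217.54610154, 585.43424552, 207.13683376]), 'tcp_rot': array([-3.14035062e+00, -6.81449866e-06,  2.78576397e+00]), 'contact_force': array([-0.33154561, -0.19029041, -0.17129086]), 'wrist_torque': array([-0.01757284,  0.01238878, -0.03331636]), 'grasp_force': 0.0, 'opening': 0.999581345079284}
```

View pics/side0.png

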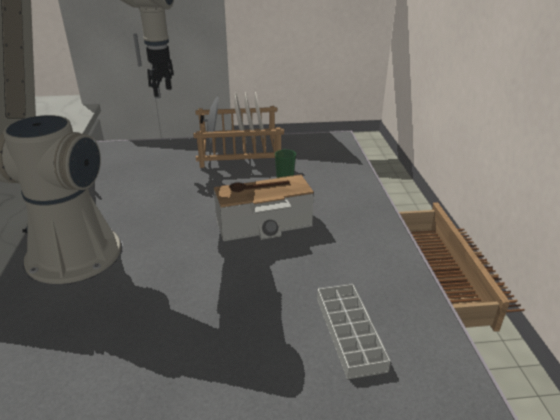

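View pics/top0.png

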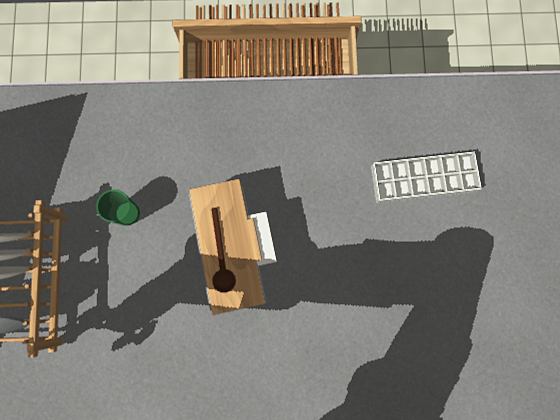

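The top view shows the lid with corners near (190,187), (241,180), (265,304) and (213,314). The hood is at (264,238), the spoon runs from (215,208) to its bowl at (224,281), and the tumbler is at (118,207). In the side view the button is at (270,228) and the spoon bowl at (237,187).

```bash
cat > m.py <<'E'
from h import *
def big(m,n=1):
    m=cv2.morphologyEx(m.astype(np.uint8),cv2.MORPH_OPEN,np.ones((2,2),np.uint8))
    c,_=cv2.findContours(m,cv2.RETR_EXTERNAL,cv2.CHAIN_APPROX_NONE); return sorted(c,key=cv2.contourArea)[-n:]
def hsv(d): return cv2.cvtColor(d['image'],cv2.COLOR_RGB2HSV).astype(int)
def spoon(d,roi):
    x0,y0,x1,y1=roi;im=d['image'].astype(int);H=hsv(d)
    m=np.zeros(im.shape[:2],bool); m[y0:y1,x0:x1]=((H[...,0]<16)&(H[...,1]>90)&(H[...,2]<75))[y0:y1,x0:x1]
    return big(m)[0][:,0].astype(float)
def lid(d,roi):
    x0,y0,x1,y1=roi;H=hsv(d)
    m=np.zeros(H.shape[:2],bool); m[y0:y1,x0:x1]=((H[...,0]<22)&(H[...,1]>70))[y0:y1,x0:x1]
    return big(m)[0]
E
python3 - <<'E'
from m import *
T=grab('top');S=grab('side')
t=lid(T,(170,160,300,330));s=lid(S,(205,165,325,215))
for n,c in(('T',t),('S',s)):
    print(n,cv2.contourArea(c),cv2.approxPolyDP(c,4,True)[:,0].tolist(),cv2.boxPoints(cv2.minAreaRect(c)).round(1).tolist())
for d,roi,n in((T,(195,190,250,300),'T'),(S,(222,172,300,198),'S')):
    c=spoon(d,roi); m=c.mean(0); _,_,V=np.linalg.svd(c-m); p=(c-m)@V[0]
    print(n,len(c),c[p.argmin()],c[p.argmax()],cv2.minAreaRect(c.astype(np.float32)))
# button: side
im=S['image']; cv2.imwrite('pics/c.png',np.hstack([cv2.resize(cv2.cvtColor(im[165:245,205:325],cv2.COLOR_RGB2BGR),None,fx=4,fy=4,interpolation=cv2.INTER_CUBIC),cv2.resize(cv2.cvtColor(T['image'][170:325,180:280],cv2.COLOR_RGB2BGR),(310,320),interpolation=cv2.INTER_CUBIC)]))
# hood in top: bright white
H=hsv(T);m=np.zeros(H.shape[:2],bool);m[200:275,235:285]=((H[...,1]<30)&(H[...,2]>170))[200:275,235:285]
c=big(m)[0];print('hood',cv2.approxPolyDP(c,3,True)[:,0].tolist(),cv2.boxPoints(cv2.minAreaRect(c)).round(1).tolist())
E
```

```text
T 6772.5 [[240, 180], [191, 190], [214, 315], [265, 304], [256, 263], [262, 259]] [[189.5, 188.60000610351562], [247.0, 178.0], [270.3999938964844, 304.79998779296875], [212.89999389648438, 315.3999938964844]]
S 1809.5 [[313, 193], [302, 176], [215, 189], [222, 207]] [[214.60000610351562, 186.89999389648438], [310.70001220703125, 173.89999389648438], [313.70001220703125, 196.39999389648438], [217.60000610351562, 209.5]]
T 86 [219. 259.] [228. 292.] ((225.9905548095703, 276.78302001953125), (23.21393585205078, 32.005008697509766), 15.945395469665527)
S 122 [289. 183.] [231. 188.] ((260.05950927734375, 187.99859619140625), (9.04505443572998, 58.102577209472656), 88.63607025146484)
hood [[253, 215], [251, 218], [258, 218], [265, 258], [276, 260], [267, 214]] [[250.5, 215.5], [266.6000061035156, 212.10000610351562], [276.79998779296875, 259.79998779296875], [260.70001220703125, 263.29998779296875]]
```

View pics/c.png

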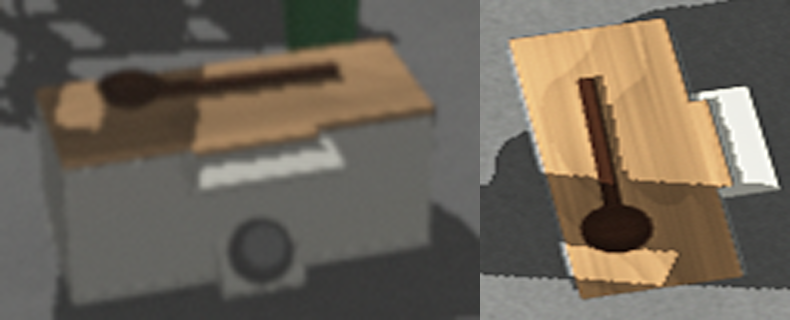

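The crop shows the spoon's handle tip at top (216,207) and side (289.7,182.7), and its bowl at top (224,280.5) and side (237.5,187). The button is at side (270.3,227.5), in shadow under the hood.

Run:
```python
from h import *
T=grab('top');S=grab('side')
P=[]
for a,b in(((240.5,180),(313,192)),((190.5,188.5),(302,176)),((213.5,315),(215,189)),((265,304.5),(222,206))):
    p,e=tri(T,a,S,b);q=onz(T,*a,118);P.append(q[:2]);print(p.round(1),round(e,1),q.round(1))
P=np.array(P)
f1,h1,h2,f2=P
ey=(f2-f1)+(h2-h1);ey/=np.linalg.norm(ey);ex=(h1-f1)+(h2-f2);ex/=np.linalg.norm(ex)
print('sizes',np.linalg.norm(f2-f1),np.linalg.norm(h2-h1),np.linalg.norm(h1-f1),np.linalg.norm(h2-f2))
a1=np.arctan2(*ex[::-1]);a2=np.arctan2(*ey[::-1])-np.pi/2;print('yaw',np.degrees([a1,a2]))
yaw=(a2*3+a1)/4; ex=np.array([np.cos(yaw),np.sin(yaw)]);o=P.mean(0)-5*ex;print('origin',o,'yaw',yaw)
def w(x,y,z):return np.r_[o+x*ex+y*np.array([-ex[1],ex[0]]),z]
b=w(-78,0,45);print('button',b,proj(S,b),'vs 270.3 227.5', 'hood T',[proj(T,w(-92,s*55,110)).round(1) for s in(1,-1)])
for n,a,b in(('tip',(216,207.3),(289.7,182.7)),('bowl',(223.9,280.4),(237.5,187))):
    p,e=tri(T,a,S,b);print(n,p,e,onz(T,*a,125))
```

```text
[670.9  61.9 120. ] 5.0 [668.7  62.2 118. ]
[655.5 169.6 114.7] 4.2 [652.7 169.  118. ]
[390.5 121.5 113. ] 7.6 [386.9 120.8 118. ]
[409.7  15.  119.5] 8.7 [405.3  15.  118. ]
sizes 267.58132172980726 270.1379355539265 108.05543209686638 107.44615616491123
yaw [  99.20888214 -259.77816826]
origin [533.33933718  92.62744591] yaw -2.9676078605734024
button [610.16175458 106.12989696  45.        ] [288.86198138 207.35665201] vs 270.3 227.5 hood T [array([244.6, 196.8]), array([194. , 206.7])]
tip [611.0399065  113.96600145 125.16921798] 3.24342204125072 [609.42425238 114.01288629 125.        ]
bowl [457.91112898  97.96857034 129.0999728 ] 3.3861859450705807 [456.34671633  98.37100507 125.        ]
```

Request:
arm_command(
  deltas=[
    {"tx": -17,"ty": -47,"tz": -20},
    {"tx": -17,"ty": -47,"tz": -20},
    {"tx": -17,"ty": -47,"tz": -20},
    {"tx": -17,"ty": -47,"tz": -20},
    {"wz": -0.154},
    {"wz": -0.154},
    {"wz": -0.154},
  ],
)

```text
schema error: expected keys hand, tx, ty, tz, wx, wy, wz
```

```bash
cat >> h.py <<'E'
from scipy.spatial.transform import Rotation as Ro
YAW=np.radians(100.0); O=np.array([530.0,87.0,0])
B=Ro.from_euler('z',YAW).as_matrix()
def w(x,y,z): return O+B@np.array([x,y,z])
def pose():
    s=r.sense(); return np.array(s['eef_pos']),Ro.from_euler('xyz',s['tcp_rot']).as_matrix(),s
def plan(p,R=None,n=1):
    p0,R0,s=pose(); R=R0 if R is None else R
    print('t',round(s['clock'],2),'pos',p0.round(1),'total: shift in present tool axes',(R0.T@(np.array(p)-p0)).round(1),'in goal axes',(R.T@(np.array(p)-p0)).round(1),'turn',Ro.from_matrix(R0.T@R).as_rotvec().round(3))
def down(yaw): return Ro.from_euler('xyz',[np.pi,0,yaw]).as_matrix()
E
python3 - <<'E'
from h import *
S=grab('side');T=grab('top')
b=w(-78,0,45);print(b,proj(S,b),'vs 270.3 227.5','hood T',[proj(T,w(-92,s*55,110)).round(1) for s in(1,-1)],'seen 267,214 / 276.5,260')
sp=np.array([520.6,104.6,0])
plan([520.6,104.6,190],down(np.pi+.104))
E
```

```text
[543.54455786  10.18499527  45.        ] [269.70267906 226.66713717] vs 270.3 227.5 hood T [array([277.7, 262.2]), array([267.5, 211.6])] seen 267,214 / 276.5,260
t 0.4 pos [217.7 585.8 207.7] total: shift in present tool axes [-451.6 -345.5   17.7] in goal axes [-251.3 -510.    17.7] turn [-0.   -0.   -0.46]
```

Request:
arm_command(
  deltas=[
    {"hand": 50,"tx": -17,"ty": -47,"tz": -20,"wx": 0,"wy": 0,"wz": 0},
    {"hand": 50,"tx": -17,"ty": -47,"tz": -20,"wx": 0,"wy": 0,"wz": 0},
    {"hand": 50,"tx": -17,"ty": -47,"tz": -20,"wx": 0,"wy": 0,"wz": 0},
    {"hand": 50,"tx": -17,"ty": -47,"tz": -20,"wx": 0,"wy": 0,"wz": 0},
    {"hand": 50,"tx": 0,"ty": 0,"tz": 0,"wx": 0,"wy": 0,"wz": -0.154},
    {"hand": 50,"tx": 0,"ty": 0,"tz": 0,"wx": 0,"wy": 0,"wz": -0.153},
    {"hand": 50,"tx": 0,"ty": 0,"tz": 0,"wx": 0,"wy": 0,"wz": -0.153},
  ],
  squeeze=25,
)

```text
clock: 1.27
eef_pos: [216.0, 385.9, 288.1]
tcp_rot: [3.141, 0.0, -3.033]
contact_force: [0.2, 0.1, 1.5]
opening: 0.585
grasp_force: 0.0
```

Run:
```python
from h import *
plan([520.6,104.6,180],down(np.pi+.104))
```

```text
t 1.27 pos [216.  385.9 288.1] total: shift in present tool axes [-272.1 -312.8  108. ] in goal axes [-273.7 -311.4  108.1] turn [0.001 0.    0.005]
```

Request:
arm_command(
  deltas=[
    {"hand": 50,"tx": -34,"ty": -39,"tz": 13,"wx": 0,"wy": 0,"wz": 0},
    {"hand": 50,"tx": -34,"ty": -39,"tz": 13,"wx": 0,"wy": 0,"wz": 0},
    {"hand": 50,"tx": -34,"ty": -39,"tz": 13,"wx": 0,"wy": 0,"wz": 0},
    {"hand": 50,"tx": -34,"ty": -39,"tz": 13,"wx": 0,"wy": 0,"wz": 0},
    {"hand": 50,"tx": -34,"ty": -39,"tz": 13,"wx": 0,"wy": 0,"wz": 0},
    {"hand": 50,"tx": -34,"ty": -39,"tz": 13,"wx": 0,"wy": 0,"wz": 0},
    {"hand": 50,"tx": -34,"ty": -39,"tz": 13,"wx": 0,"wy": 0,"wz": 0},
    {"hand": 50,"tx": -34,"ty": -39,"tz": 13,"wx": 0,"wy": 0,"wz": 0},
  ],
)

```text
clock: 2.28
eef_pos: [520.2, 102.6, 183.5]
tcp_rot: [3.141, 0.001, -3.038]
contact_force: [-0.6, -0.1, -0.3]
opening: 0.584
grasp_force: 0.0
```

Run:
```python
from h import *
S=grab('side')
p,R,s=pose()
im=cv2.cvtColor(S['image'],cv2.COLOR_RGB2BGR)[130:230,200:340]
cv2.imwrite('pics/a1.png',cv2.resize(im,None,fx=5,fy=5,interpolation=cv2.INTER_CUBIC))
plan([521,104.6,121],down(np.pi+.104)); print(proj(S,p))
```

```text
t 2.33 pos [523.7  99.1 182.2] total: shift in present tool axes [ 2.3  5.9 61.2] in goal axes [ 2.1  5.8 61.2] turn [-0.002  0.002 -0.   ]
[259.39688511 169.32464426]
```

View pics/a1.png

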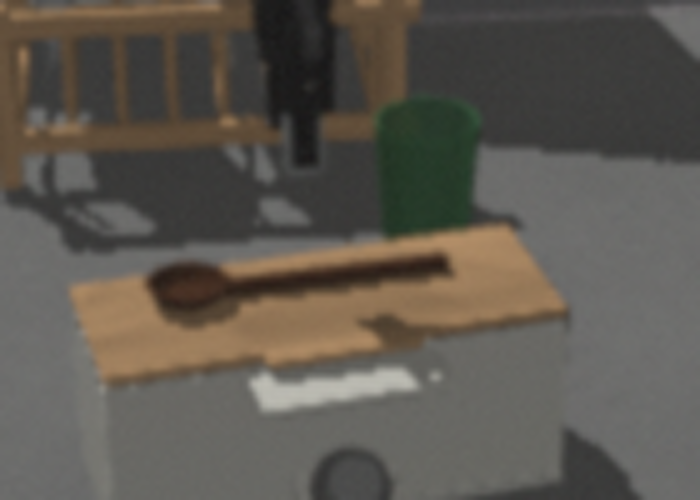

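The gripper hangs upright above the spoon's mid-handle, and its projected TCP at (259,169) agrees with the picture. Next I descend and grip.

Request:
arm_command(
  deltas=[
    {"hand": 45,"tx": 2,"ty": 6,"tz": 20,"wx": 0,"wy": 0,"wz": 0},
    {"hand": 40,"tx": 0,"ty": 0,"tz": 20,"wx": 0,"wy": 0,"wz": 0},
    {"hand": 36,"tx": 0,"ty": 0,"tz": 14,"wx": 0,"wy": 0,"wz": 0},
    {"hand": 36,"tx": 0,"ty": 0,"tz": 7,"wx": 0,"wy": 0,"wz": 0},
    {"hand": 36,"tx": 0,"ty": 0,"tz": 0,"wx": 0,"wy": 0,"wz": 0},
    {"hand": 4,"tx": 0,"ty": 0,"tz": 0,"wx": 0,"wy": 0,"wz": 0},
    {"hand": 4,"tx": 0,"ty": 0,"tz": 0,"wx": 0,"wy": 0,"wz": 0},
    {"hand": 4,"tx": 0,"ty": 0,"tz": 0,"wx": 0,"wy": 0,"wz": 0},
  ],
  squeeze=25,
)

```text
clock: 3.32
eef_pos: [516.5, 109.8, 123.2]
tcp_rot: [3.142, 0.001, -3.037]
contact_force: [-0.1, -0.6, 0.2]
opening: 0.043
grasp_force: 0.0
```

Run:
```python
from h import *
for i in range(3):
    S=grab('side');p,R,s=pose();print(p.round(1),s['qvel'].round(3))
T=grab('top')
a=cv2.resize(cv2.cvtColor(S['image'],cv2.COLOR_RGB2BGR)[150:220,210:320],(440,280),interpolation=cv2.INTER_CUBIC)
b=cv2.resize(cv2.cvtColor(T['image'],cv2.COLOR_RGB2BGR)[190:300,190:270],(320,440),interpolation=cv2.INTER_CUBIC)
im=np.zeros((440,760,3),np.uint8);im[:280,:440]=a;im[:,440:]=b;cv2.imwrite('pics/a2.png',im)
```

```text
[516.5 109.7 123.1] [-0.002  0.002  0.003  0.     0.    -0.   ]
[516.4 109.7 123. ] [-0.003  0.001  0.    -0.001 -0.     0.   ]
[516.4 109.7 123. ] [-0.001  0.002  0.     0.002 -0.    -0.   ]
```

View pics/a2.png

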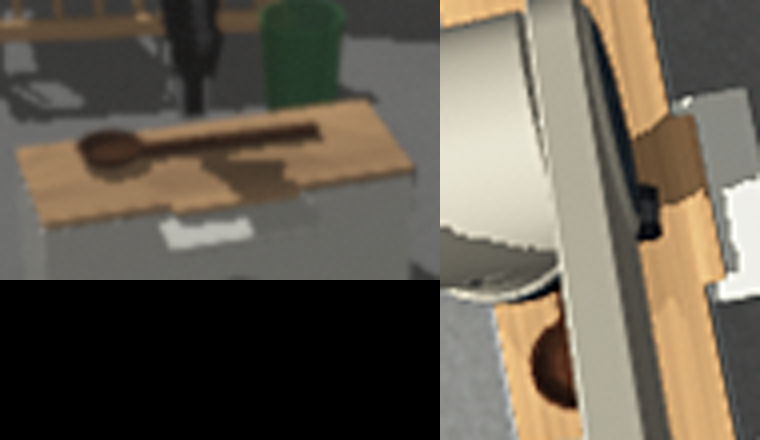

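The spoon is still on the lid. The gripper tip appears at side (258,178), several pixels above the handle at (258,186). I'll compare the reported and seen tip positions.

Run:
```python
from h import *
S=grab('side');T=grab('top');p,R,s=pose();print(p,proj(S,p),'T',proj(T,p),s['opening'],s['contact_force'])
print('spoon mid S',proj(S,[521,104.6,123]))
c,d=ray(S,258,178)
for z in(123,140):print(z,onz(S,258,178,z))
t=(p[1]-c[1])/d[1];print('at y',c+d*t)
# fk-independent: dark gripper lowest pixel
im=S['image'].astype(int); m=(im.max(2)<45); 
for v in range(160,186): print(v,np.where(m[v,245:275])[0]+245) if v>170 else 0
```

```text
[516.32485397 109.68120822 122.80780732] [257.01662984 185.89064136] T [218.38356408 251.49094941] 0.046541687930634866 [ 0.27343707  0.32200666 -0.68322739]
spoon mid S [258.74596396 186.61414343]
123 [522.50704255 156.51051675 123.        ]
140 [520.70183983 125.56485491 140.        ]
at y [519.77527369 109.68120822 148.72568165]
171 [256 257 258 259 260]
172 [256 257 258 259 260]
173 [256 257 258 259 260]
174 [257 258 259 260]
175 [256 257 258 259 260]
176 [256 257 258 259 260]
177 [256 257 258 259 260]
178 [257]
179 []
180 []
181 []
182 []
183 []
184 []
185 [262]
```

Run:
```python
from h import *
S=grab('side')
for z in(207.8,221,240):print(z,proj(S,[217.7,585.8,z]),proj(S,[217.7+.348*42,585.8+.937*42,z]),proj(S,[217.7-.348*42,585.8-.937*42,z]))
im=cv2.imread('pics/side0.png').astype(int);m=im.max(2)<40
for v in range(78,104,1):print(v,np.where(m[v,140:180])[0]+140)
```

```text
207.8 [163.78184343 103.76548458] [168.85831626  99.82771339] [158.49971377 107.86278181]
221 [163.3062119  100.19681726] [168.41267892  96.31274673] [157.99199518 104.23890593]
240 [162.61460422  95.00767903] [167.76481399  91.20270891] [157.25357762  98.96840043]
78 [149 150 151 152 153 154 155 156 157 158 159 160 166 167 168 169]
79 [149 150 152 153 154 155 156 157 158 159 160 166 167 168 169]
80 [149 150 153 154 155 156 157 158 159 160 166 167 168 169]
81 [149 153 154 155 158 159 166 167 168 169]
82 [149 150 153 154 155 158 166 167 168 169]
83 [149 150 152 153 154 155 157 158 166 167 168 169]
84 [149 150 151 152 153 154 155 156 157 158 166 167 168 169]
85 [150 151 152 153 154 155 156 157 166 167 168 169 170]
86 [152 153 154 155 156 157 167 168 169 170]
87 [153 154 155 156 157 167 168 169 170]
88 [154 155 156 167 168 169 170]
89 [154 155 156]
90 [154 155 156]
91 [154 155 156]
92 [155 156 157]
93 [155 156 157]
94 [155 156 157]
95 [155 156 157]
96 []
97 []
98 []
99 []
100 []
101 []
102 []
103 []
```

Run:
```python
from h import *
T=grab('top')
for y in(110,156):
  for z in(180,200,220,250,280):print(y,z,proj(T,[516.5,y,z]).round(1),proj(T,[516.5,y-42,z]).round(1))
im=T['image'].astype(int);m=im.max(2)<30
for v in range(232,254,2):print(v,np.where(m[v,225:255])[0]+225)
```

```text
110 180 [214.9 248.9] [236.2 248.4]
110 200 [213.7 248. ] [235.4 247.5]
110 220 [212.4 247.1] [234.5 246.5]
110 250 [210.3 245.5] [233.2 245. ]
110 280 [208.1 243.9] [231.7 243.3]
156 180 [191.5 249.5] [212.9 249. ]
156 200 [189.8 248.6] [211.6 248.1]
156 220 [188.  247.7] [210.2 247.1]
156 250 [185.2 246.1] [208.1 245.6]
156 280 [182.2 244.5] [205.9 244. ]
232 []
234 []
236 []
238 [240 241 242 243]
240 []
242 []
244 []
246 [240 241 242 243 244]
248 [240 241 242 243 244]
250 []
252 []
```

The views show the real finger tips ending about 26 mm short of the reported TCP, with the lateral position right. I'll centre, descend further and watch the force.

Request:
arm_command(
  deltas=[
    {"hand": 36,"tx": -4,"ty": -5.5,"tz": 0,"wx": 0,"wy": 0,"wz": 0},
    {"hand": 36,"tx": 0,"ty": 0,"tz": 0,"wx": 0,"wy": 0,"wz": 0},
    {"hand": 36,"tx": 0,"ty": 0,"tz": 8,"wx": 0,"wy": 0,"wz": 0},
    {"hand": 36,"tx": 0,"ty": 0,"tz": 8,"wx": 0,"wy": 0,"wz": 0},
    {"hand": 36,"tx": 0,"ty": 0,"tz": 6,"wx": 0,"wy": 0,"wz": 0},
    {"hand": 36,"tx": 0,"ty": 0,"tz": 0,"wx": 0,"wy": 0,"wz": 0},
  ],
)

```text
clock: 4.47
eef_pos: [520.3, 104.6, 100.0]
tcp_rot: [-3.141, -0.001, -3.037]
contact_force: [0.8, 0.7, 0.8]
opening: 0.418
grasp_force: 0.0
```

Run:
```python
from h import *
S=grab('side');p,R,s=pose();print(p,proj(S,p),s['contact_force'])
im=S['image'].astype(int);m=im.max(2)<45
for v in range(172,196): print(v,np.where(m[v,245:275])[0]+245,im[v,258])
```

```text
[520.64540614 104.62170841 100.41463522] [258.79242229 193.3262423 ] [ 1.83326172 -0.25000645  0.72798044]
172 [255 256 257 258 259 260 261 262 263 264 265 266] [29 28 26]
173 [255 256 257 258 259 260 261 262 263 264 265 266] [28 27 27]
174 [255 256 257 258 259 260 261 262 263 264 265 266] [30 30 29]
175 [255 256 257 258 259 260 261 262 263 264 265 266] [28 27 26]
176 [255 256 257 258 259 260 261 262 263 264 265 266] [31 29 28]
177 [255 256 257 258 259 260 261 262 263 264 265] [31 31 29]
178 [255 256 257 258 259 260 261 262 263 264] [33 32 31]
179 [256 258 259 260 261 262 263] [39 38 38]
180 [258 259 260 261 262] [44 44 44]
181 [259 260 261 262] [51 51 50]
182 [259 260 261 262] [56 56 56]
183 [259 260 261 262] [59 59 57]
184 [259 260 261 262 263 267 268 269 270 273 274] [60 59 58]
185 [259 260 261 262 263] [59 58 58]
186 [259 260 261 262] [58 58 58]
187 [259 260 261 262] [59 58 57]
188 [260] [68 68 66]
189 [] [93 88 79]
190 [] [124 105  85]
191 [] [143 115  86]
192 [] [142 114  83]
193 [] [142 113  83]
194 [] [144 115  85]
195 [] [145 117  85]
```

Request:
arm_command(
  deltas=[
    {"hand": 36,"tx": 0,"ty": 0,"tz": 6,"wx": 0,"wy": 0,"wz": 0},
    {"hand": 36,"tx": 0,"ty": 0,"tz": 0,"wx": 0,"wy": 0,"wz": 0},
    {"hand": 2,"tx": 0,"ty": 0,"tz": 0,"wx": 0,"wy": 0,"wz": 0},
    {"hand": 2,"tx": 0,"ty": 0,"tz": 0,"wx": 0,"wy": 0,"wz": 0},
    {"hand": 2,"tx": 0,"ty": 0,"tz": 0,"wx": 0,"wy": 0,"wz": 0},
    {"hand": 2,"tx": 0,"ty": 0,"tz": 0,"wx": 0,"wy": 0,"wz": 0},
    {"hand": 2,"tx": 0,"ty": 0,"tz": 0,"wx": 0,"wy": 0,"wz": 0},
  ],
  squeeze=25,
)

```text
clock: 5.4
eef_pos: [521.1, 104.5, 95.0]
tcp_rot: [-3.141, 0.0, -3.037]
contact_force: [-0.6, -3.1, 5.1]
opening: 0.125
grasp_force: 30.8
```

Request:
arm_command(
  deltas=[
    {"hand": 2,"tx": 0,"ty": 0,"tz": -8,"wx": 0,"wy": 0,"wz": 0},
    {"hand": 2,"tx": 0,"ty": 0,"tz": -15,"wx": 0,"wy": 0,"wz": 0},
    {"hand": 2,"tx": 0,"ty": 0,"tz": -25,"wx": 0,"wy": 0,"wz": 0},
    {"hand": 2,"tx": 0,"ty": 0,"tz": -20,"wx": 0,"wy": 0,"wz": 0},
    {"hand": 2,"tx": 0,"ty": 0,"tz": -6,"wx": 0,"wy": 0,"wz": 0},
    {"hand": 2,"tx": 0,"ty": 0,"tz": 0,"wx": 0,"wy": 0,"wz": 0},
  ],
)

```text
clock: 6.15
eef_pos: [520.9, 104.8, 169.1]
tcp_rot: [3.141, 0.001, -3.037]
contact_force: [1.0, 0.0, -1.4]
opening: 0.132
grasp_force: 30.1
```

Run:
```python
from h import *
S=grab('side');T=grab('top')
a=cv2.resize(cv2.cvtColor(S['image'],cv2.COLOR_RGB2BGR)[120:240,200:330],(520,480),interpolation=cv2.INTER_CUBIC)
cv2.imwrite('pics/a3.png',a);p,R,s=pose();print(p,s['grasp_force'],s['opening'],proj(S,p))
```

```text
[520.37482594 104.59344036 168.19176163] 30.07452428340912 0.12781665878321202 [258.18191118 172.84300366]
```

View pics/a3.png

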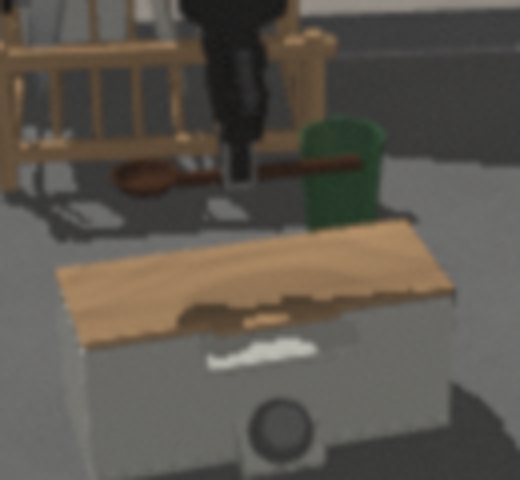

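The spoon is held level in the fingers above the clear lid, with its bowl at crop (140,178) and its tip at (360,162). Now I carry it to the bare counter on the right.

Request:
arm_command(
  deltas=[
    {"hand": 2,"tx": 8,"ty": -25,"tz": 0,"wx": 0,"wy": 0,"wz": 0},
    {"hand": 2,"tx": 15,"ty": -45,"tz": 0,"wx": 0,"wy": 0,"wz": 0},
    {"hand": 2,"tx": 16,"ty": -48,"tz": 0,"wx": 0,"wy": 0,"wz": 0},
    {"hand": 2,"tx": 16,"ty": -48,"tz": 0,"wx": 0,"wy": 0,"wz": 0},
    {"hand": 2,"tx": 15,"ty": -45,"tz": 15,"wx": 0,"wy": 0,"wz": 0},
    {"hand": 2,"tx": 12,"ty": -36,"tz": 30,"wx": 0,"wy": 0,"wz": 0},
    {"hand": 2,"tx": 7,"ty": -20,"tz": 40,"wx": 0,"wy": 0,"wz": 0},
    {"hand": 2,"tx": 0,"ty": 0,"tz": 40,"wx": 0,"wy": 0,"wz": 0},
  ],
)

```text
clock: 7.25
eef_pos: [459.4, -171.5, 42.1]
tcp_rot: [3.142, -0.0, -3.04]
contact_force: [0.5, 0.2, 0.4]
opening: 0.126
grasp_force: 30.1
```

Request:
arm_command(
  deltas=[
    {"hand": 2,"tx": 0,"ty": 0,"tz": 25,"wx": 0,"wy": 0,"wz": 0},
    {"hand": 2,"tx": 0,"ty": 0,"tz": 15,"wx": 0,"wy": 0,"wz": 0},
    {"hand": 2,"tx": 0,"ty": 0,"tz": 0,"wx": 0,"wy": 0,"wz": 0},
  ],
)

```text
clock: 7.62
eef_pos: [459.3, -169.8, 2.8]
tcp_rot: [3.141, -0.002, -3.037]
contact_force: [-0.6, 0.0, -0.2]
opening: 0.126
grasp_force: 30.1
```

Run:
```python
from h import *
S=grab('side');T=grab('top')
a=cv2.resize(cv2.cvtColor(S['image'],cv2.COLOR_RGB2BGR)[180:320,170:330],(480,420),interpolation=cv2.INTER_CUBIC)
cv2.imwrite('pics/a4.png',a);p,R,s=pose();print(p,s['grasp_force'],s['opening'],s['contact_force'],proj(S,p))
```

```text
[ 460.58153659 -170.22914556    4.26603233] 30.060077905654907 0.12945307094139413 [ 0.52537468 -0.61086323  0.1546715 ] [243.83737967 281.75336508]
```

View pics/a4.png

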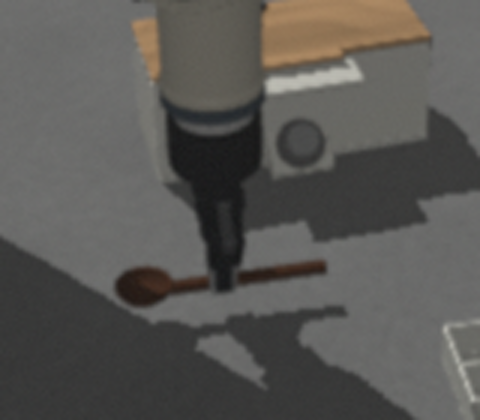

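The spoon hovers about 25 mm above clear counter, well away from the box and the tray. I'll lower it gently to contact.

Request:
arm_command(
  deltas=[
    {"hand": 2,"tx": 0,"ty": 0,"tz": 10,"wx": 0,"wy": 0,"wz": 0},
    {"hand": 2,"tx": 0,"ty": 0,"tz": 8,"wx": 0,"wy": 0,"wz": 0},
    {"hand": 2,"tx": 0,"ty": 0,"tz": 4,"wx": 0,"wy": 0,"wz": 0},
    {"hand": 2,"tx": 0,"ty": 0,"tz": 2,"wx": 0,"wy": 0,"wz": 0},
    {"hand": 2,"tx": 0,"ty": 0,"tz": 0,"wx": 0,"wy": 0,"wz": 0},
  ],
)

```text
clock: 8.35
eef_pos: [460.1, -170.2, -20.3]
tcp_rot: [3.142, -0.0, -3.037]
contact_force: [0.3, 0.3, -0.6]
opening: 0.129
grasp_force: 30.1
```

Request:
arm_command(
  deltas=[
    {"hand": 2,"tx": 0,"ty": 0,"tz": 1.5,"wx": 0,"wy": 0,"wz": 0},
    {"hand": 2,"tx": 0,"ty": 0,"tz": 1,"wx": 0,"wy": 0,"wz": 0},
    {"hand": 2,"tx": 0,"ty": 0,"tz": 0,"wx": 0,"wy": 0,"wz": 0},
  ],
)

```text
clock: 8.72
eef_pos: [460.1, -170.2, -22.7]
tcp_rot: [3.142, -0.0, -3.037]
contact_force: [-0.8, -0.4, -0.7]
opening: 0.127
grasp_force: 30.1
```

Request:
arm_command(
  deltas=[
    {"hand": 2,"tx": 0,"ty": 0,"tz": 1,"wx": 0,"wy": 0,"wz": 0},
    {"hand": 2,"tx": 0,"ty": 0,"tz": 1,"wx": 0,"wy": 0,"wz": 0},
    {"hand": 2,"tx": 0,"ty": 0,"tz": 0,"wx": 0,"wy": 0,"wz": 0},
  ],
)

```text
clock: 9.1
eef_pos: [460.2, -170.2, -23.1]
tcp_rot: [-3.141, 0.0, -3.037]
contact_force: [-6.6, 1.3, 29.2]
opening: 0.127
grasp_force: 36.7
```

Request:
arm_command(
  deltas=[
    {"hand": 2,"tx": 0,"ty": 0,"tz": -1.6,"wx": 0,"wy": 0,"wz": 0},
    {"hand": 20,"tx": 0,"ty": 0,"tz": 0,"wx": 0,"wy": 0,"wz": 0},
    {"hand": 36,"tx": 0,"ty": 0,"tz": 0,"wx": 0,"wy": 0,"wz": 0},
    {"hand": 36,"tx": 0,"ty": 0,"tz": 0,"wx": 0,"wy": 0,"wz": 0},
    {"hand": 36,"tx": 0,"ty": 0,"tz": -15,"wx": 0,"wy": 0,"wz": 0},
    {"hand": 36,"tx": 0,"ty": 0,"tz": -35,"wx": 0,"wy": 0,"wz": 0},
    {"hand": 20,"tx": 0,"ty": 0,"tz": -50,"wx": 0,"wy": 0,"wz": 0},
    {"hand": 0,"tx": 0,"ty": 0,"tz": -50,"wx": 0,"wy": 0,"wz": 0},
  ],
)

```text
clock: 10.1
eef_pos: [459.9, -170.1, 129.2]
tcp_rot: [-3.142, 0.0, -3.037]
contact_force: [2.2, -0.2, -0.0]
opening: 0.035
grasp_force: 0.0
```

Run:
```python
from h import *
n=B@np.array([.643,0,-.766]); L=B@np.array([0,1,0])
p,R,s=pose();print(p,'push dir',n,'L',L, 'q',s['qpos'].round(2))
tip=26
# candidate goal orientations: tool z = n ; roll about z free
for name,y in(('y=+L',L),('y=-L',-L),('y=nxL',np.cross(n,L)),('y=-nxL',-np.cross(n,L))):
    z=n; x=np.cross(y,z); G=np.c_[x,y,z]
    print(name,Ro.from_matrix(R.T@G).as_rotvec().round(3),Ro.from_matrix(G).as_euler('xyz').round(3))
b=w(-78,0,45)
for k in(120,60,10,0,-8):print(k,'actual tip',(b-k*n).round(1),'reported tcp',(b-k*n+tip*n).round(1))
```

```text
[ 459.87101295 -170.0671492   129.21405401] push dir [-0.11165578  0.63323139 -0.766     ] L [-0.98480775 -0.17364818  0.        ] q [-0.36  0.24  1.99 -0.    0.91 -2.03]
y=+L [-0.571 -0.532 -1.567] [ 3.142  0.698 -1.396]
y=-L [-0.522  0.56   1.434] [ 3.142 -0.698  1.745]
y=nxL [-0.698  0.025 -0.067] [ 2.443  0.    -2.967]
y=-nxL [0.037 1.052 2.89 ] [-2.443  0.     0.175]
120 actual tip [556.9 -65.8 136.9] reported tcp [554.  -49.3 117. ]
60 actual tip [550.2 -27.8  91. ] reported tcp [547.3 -11.3  71. ]
10 actual tip [544.7   3.9  52.7] reported tcp [541.8  20.3  32.7]
0 actual tip [543.5  10.2  45. ] reported tcp [540.6  26.6  25.1]
-8 actual tip [542.7  15.3  38.9] reported tcp [539.7  31.7  19. ]
```

Request:
arm_command(
  deltas=[
    {"hand": 0,"tx": 0,"ty": 0,"tz": -40,"wx": 0,"wy": 0,"wz": 0},
    {"hand": 0,"tx": 0,"ty": 0,"tz": 0,"wx": -0.052,"wy": 0.056,"wz": 0.1434},
    {"hand": 0,"tx": 0,"ty": 0,"tz": 0,"wx": -0.052,"wy": 0.056,"wz": 0.1434},
    {"hand": 0,"tx": 0,"ty": 0,"tz": 0,"wx": -0.052,"wy": 0.056,"wz": 0.1434},
    {"hand": 0,"tx": 0,"ty": 0,"tz": 0,"wx": -0.052,"wy": 0.056,"wz": 0.1434},
    {"hand": 0,"tx": 0,"ty": 0,"tz": 0,"wx": -0.052,"wy": 0.056,"wz": 0.1434},
    {"hand": 0,"tx": 0,"ty": 0,"tz": 0,"wx": -0.052,"wy": 0.056,"wz": 0.1434},
    {"hand": 0,"tx": 0,"ty": 0,"tz": 0,"wx": -0.052,"wy": 0.056,"wz": 0.1434},
  ],
)

```text
clock: 11.1
eef_pos: [460.4, -170.2, 167.9]
tcp_rot: [3.012, -0.499, 2.247]
contact_force: [0.2, -0.1, 0.5]
opening: -0.001
grasp_force: 0.0
```

Request:
arm_command(
  deltas=[
    {"hand": 0,"tx": 0,"ty": 0,"tz": 0,"wx": -0.052,"wy": 0.056,"wz": 0.1434},
    {"hand": 0,"tx": 0,"ty": 0,"tz": 0,"wx": -0.052,"wy": 0.056,"wz": 0.1434},
    {"hand": 0,"tx": 0,"ty": 0,"tz": 0,"wx": -0.052,"wy": 0.056,"wz": 0.1434},
    {"hand": 0,"tx": 0,"ty": 0,"tz": 0,"wx": 0,"wy": 0,"wz": 0},
  ],
)

```text
clock: 11.6
eef_pos: [459.5, -170.8, 167.1]
tcp_rot: [-3.14, -0.697, 1.745]
contact_force: [0.2, -0.5, -0.4]
opening: 0.002
grasp_force: 0.0
```

```bash
cat >> h.py <<'E'
nb=B@np.array([.643,0,-.766]); Lb=B@np.array([0,1,0])
G=np.c_[np.cross(-Lb,nb),-Lb,nb]
E
python3 - <<'E'
from h import *
print(r.sense()['qpos'].round(2)); b=w(-78,0,45); plan(b-100*nb+26*nb,G)
E
```

```text
[-0.68  0.51  1.69  0.44  1.5  -1.01]
t 11.6 pos [ 459.5 -170.8  167.1] total: shift in present tool axes [ 47.1 114.3 124.5] in goal axes [ 46.9 114.2 124.7] turn [-0.001  0.001 -0.001]
```

Request:
arm_command(
  deltas=[
    {"hand": 0,"tx": 12,"ty": 28,"tz": 30,"wx": 0,"wy": 0,"wz": 0},
    {"hand": 0,"tx": 12,"ty": 29,"tz": 31,"wx": 0,"wy": 0,"wz": 0},
    {"hand": 0,"tx": 12,"ty": 29,"tz": 32,"wx": 0,"wy": 0,"wz": 0},
    {"hand": 0,"tx": 11,"ty": 28,"tz": 31,"wx": 0,"wy": 0,"wz": 0},
    {"hand": 0,"tx": 0,"ty": 0,"tz": 0,"wx": 0,"wy": 0,"wz": 0},
    {"hand": 0,"tx": 0,"ty": 0,"tz": 0,"wx": 0,"wy": 0,"wz": 0},
  ],
)

```text
clock: 12.35
eef_pos: [552.1, -36.3, 102.5]
tcp_rot: [3.141, -0.696, 1.75]
contact_force: [0.1, 0.5, 0.4]
opening: -0.003
grasp_force: 0.0
```

Run:
```python
from h import *
b=w(-78,0,45); plan(b+26*nb-55*nb,G); p,R,s=pose()
S=grab('side');T=grab('top')
a=cv2.resize(cv2.cvtColor(S['image'],cv2.COLOR_RGB2BGR)[150:270,200:330],(390,360),interpolation=cv2.INTER_CUBIC)
c=cv2.resize(cv2.cvtColor(T['image'],cv2.COLOR_RGB2BGR)[170:290,200:330],(390,360),interpolation=cv2.INTER_CUBIC)
cv2.imwrite('pics/a5.png',np.hstack([a,c]))
print('tip pred S',proj(S,p-26*R[:,2]),'T',proj(T,p-26*R[:,2]))
```

```text
t 12.35 pos [552.1 -36.3 102.5] total: shift in present tool axes [-0.6 -0.2 45.5] in goal axes [-0.7 -0.3 45.5] turn [-0.002  0.003  0.003]
tip pred S [275.94232511 215.64565763] T [295.79485394 231.13553132]
```

View pics/a5.png

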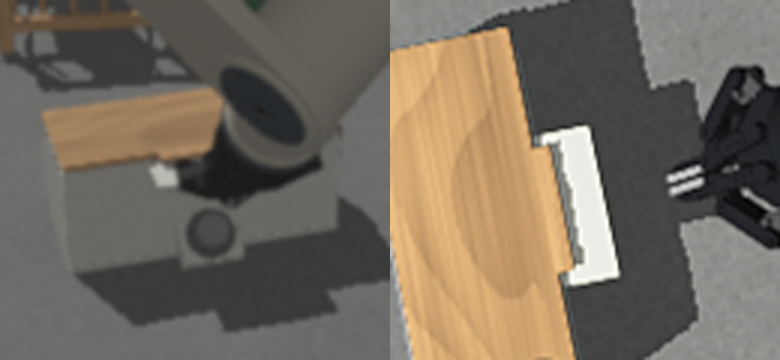

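The top view shows the shut finger tips at (293,232), in line with the middle of the hood. The side view shows the button at (270,227), clear below the gripper. Advance along the tool axis.

Request:
arm_command(
  deltas=[
    {"hand": 0,"tx": 0,"ty": 0,"tz": 20,"wx": 0,"wy": 0,"wz": 0},
    {"hand": 0,"tx": 0,"ty": 0,"tz": 25,"wx": 0,"wy": 0,"wz": 0},
    {"hand": 0,"tx": 0,"ty": 0,"tz": 20,"wx": 0,"wy": 0,"wz": 0},
    {"hand": 0,"tx": 0,"ty": 0,"tz": 15,"wx": 0,"wy": 0,"wz": 0},
    {"hand": 0,"tx": 0,"ty": 0,"tz": 6,"wx": 0,"wy": 0,"wz": 0},
    {"hand": 0,"tx": 0,"ty": 0,"tz": 0,"wx": 0,"wy": 0,"wz": 0},
  ],
)

```text
clock: 13.2
eef_pos: [542.4, 18.0, 35.8]
tcp_rot: [-3.14, -0.697, 1.745]
contact_force: [-1.3, -0.2, 1.0]
opening: -0.003
grasp_force: 0.0
```

Request:
arm_command(
  deltas=[
    {"hand": 0,"tx": 0,"ty": 0,"tz": 3,"wx": 0,"wy": 0,"wz": 0},
    {"hand": 0,"tx": 0,"ty": 0,"tz": 3,"wx": 0,"wy": 0,"wz": 0},
    {"hand": 0,"tx": 0,"ty": 0,"tz": 2,"wx": 0,"wy": 0,"wz": 0},
  ],
)

```text
clock: 13.58
eef_pos: [541.6, 22.9, 29.8]
tcp_rot: [-3.141, -0.697, 1.745]
contact_force: [-0.4, -0.1, 0.6]
opening: 0.002
grasp_force: 0.0
```

Request:
arm_command(
  deltas=[
    {"hand": 0,"tx": 0,"ty": 0,"tz": 3,"wx": 0,"wy": 0,"wz": 0},
    {"hand": 0,"tx": 0,"ty": 0,"tz": 3,"wx": 0,"wy": 0,"wz": 0},
    {"hand": 0,"tx": 0,"ty": 0,"tz": 2,"wx": 0,"wy": 0,"wz": 0},
    {"hand": 0,"tx": 0,"ty": 0,"tz": 0,"wx": 0,"wy": 0,"wz": 0},
  ],
)

```text
clock: 14.08
eef_pos: [540.7, 27.9, 23.7]
tcp_rot: [-3.14, -0.697, 1.745]
contact_force: [-1.4, -2.2, 3.0]
opening: -0.002
grasp_force: 1.9
```

Request:
arm_command(
  deltas=[
    {"hand": 0,"tx": 0,"ty": 0,"tz": 2,"wx": 0,"wy": 0,"wz": 0},
    {"hand": 0,"tx": 0,"ty": 0,"tz": 2,"wx": 0,"wy": 0,"wz": 0},
    {"hand": 0,"tx": 0,"ty": 0,"tz": 1,"wx": 0,"wy": 0,"wz": 0},
    {"hand": 0,"tx": 0,"ty": 0,"tz": 0,"wx": 0,"wy": 0,"wz": 0},
  ],
)

```text
clock: 14.58
eef_pos: [540.1, 31.1, 19.8]
tcp_rot: [-3.14, -0.697, 1.745]
contact_force: [-0.2, -2.6, 3.9]
opening: -0.0
grasp_force: 2.4
```

Run:
```python
from m import *
T=grab('top');c=lid(T,(170,160,330,330));print(cv2.contourArea(c),cv2.approxPolyDP(c,4,True)[:,0].tolist())
```

```text
3393.5 [[227, 176], [189, 190], [203, 270], [221, 253], [248, 260]]
```

Request:
arm_command(
  deltas=[
    {"hand": 0,"tx": 0,"ty": 0,"tz": 1,"wx": 0,"wy": 0,"wz": 0},
    {"hand": 0,"tx": 0,"ty": 0,"tz": 0.7,"wx": 0,"wy": 0,"wz": 0},
    {"hand": 0,"tx": 0,"ty": 0,"tz": 0,"wx": 0,"wy": 0,"wz": 0},
  ],
)

```text
clock: 15.0
eef_pos: [540.2, 31.3, 19.6]
tcp_rot: [3.142, -0.696, 1.747]
contact_force: [-3.0, -12.3, 16.1]
opening: -0.002
grasp_force: 9.8
```

The button is fully in and on its stop. Retract, then turn the tool nearly horizontal.

Request:
arm_command(
  deltas=[
    {"hand": 0,"tx": 0,"ty": 0,"tz": -10,"wx": 0,"wy": 0,"wz": 0},
    {"hand": 0,"tx": 0,"ty": 0,"tz": -25,"wx": 0,"wy": 0,"wz": 0},
    {"hand": 0,"tx": 0,"ty": 0,"tz": -40,"wx": 0,"wy": 0,"wz": 0},
    {"hand": 0,"tx": 0,"ty": 0,"tz": -45,"wx": 0,"wy": 0,"wz": 0},
    {"hand": 0,"tx": 0,"ty": 0,"tz": -40,"wx": 0,"wy": 0,"wz": 0},
    {"hand": 0,"tx": 0,"ty": 0,"tz": -20,"wx": 0,"wy": 0,"wz": 0},
  ],
)

```text
clock: 15.75
eef_pos: [560.9, -82.6, 157.7]
tcp_rot: [3.141, -0.696, 1.746]
contact_force: [0.3, 0.7, 0.5]
opening: 0.001
grasp_force: 0.0
```

Request:
arm_command(
  deltas=[
    {"hand": 0,"tx": 0,"ty": 0,"tz": 0,"wx": 0,"wy": 0.16,"wz": 0},
    {"hand": 0,"tx": 0,"ty": 0,"tz": 0,"wx": 0,"wy": 0.16,"wz": 0},
    {"hand": 0,"tx": 0,"ty": 0,"tz": 0,"wx": 0,"wy": 0.16,"wz": 0},
    {"hand": 0,"tx": 0,"ty": 0,"tz": 0,"wx": 0,"wy": 0.16,"wz": 0},
    {"hand": 0,"tx": 0,"ty": 0,"tz": 0,"wx": 0,"wy": 0.14,"wz": 0},
    {"hand": 0,"tx": 0,"ty": 0,"tz": 0,"wx": 0,"wy": 0,"wz": 0},
  ],
)

```text
clock: 16.5
eef_pos: [558.9, -80.6, 153.0]
tcp_rot: [-3.066, -1.481, 1.671]
contact_force: [0.9, -0.4, -0.3]
opening: -0.001
grasp_force: 0.0
```

Run:
```python
from m import *
p,R,s=pose();print(p,s['qpos'].round(2),'tool in box frame\n',(B.T@R).round(2),'tip own',(B.T@(p-26*R[:,2]-O)).round(1))
S=grab('side');T=grab('top')
a=cv2.resize(cv2.cvtColor(S['image'],cv2.COLOR_RGB2BGR)[110:270,200:330],(390,480),interpolation=cv2.INTER_CUBIC)
c=cv2.resize(cv2.cvtColor(T['image'],cv2.COLOR_RGB2BGR)[160:320,180:310],(390,480),interpolation=cv2.INTER_CUBIC)
cv2.imwrite('pics/a6.png',np.hstack([a,c]))
for th in(.5,.6,.7):print(th,[ (proj(T,w(60-122*np.cos(th),y,110+122*np.sin(th))).round(1),proj(S,w(60-122*np.cos(th),y,110+122*np.sin(th))).round(1)) for y in(45,-45)])
t=p-26*R[:,2];print(proj(T,t),proj(S,t))
```

```text
[558.94946798 -80.55234019 153.01764069] [-0.62  1.01  1.41  0.87  1.98 -1.04] tool in box frame
 [[ 0.09  0.    1.  ]
 [-0.01 -1.    0.  ]
 [ 1.   -0.01 -0.09]] tip own [-195.9    0.6  155.3]
0.5 [(array([254.5, 259.9]), array([250.3, 185.6])), (array([246., 216.]), array([282.1, 181.2]))]
0.6 [(array([251.1, 260.2]), array([249.7, 181.2])), (array([242.6, 215.8]), array([281.4, 176.8]))]
0.7 [(array([247.1, 260.6]), array([248.9, 176.8])), (array([238.6, 215.8]), array([280.7, 172.5]))]
[322.35207234 224.39852532] [281.40825982 216.06373571]
```

View pics/a6.png

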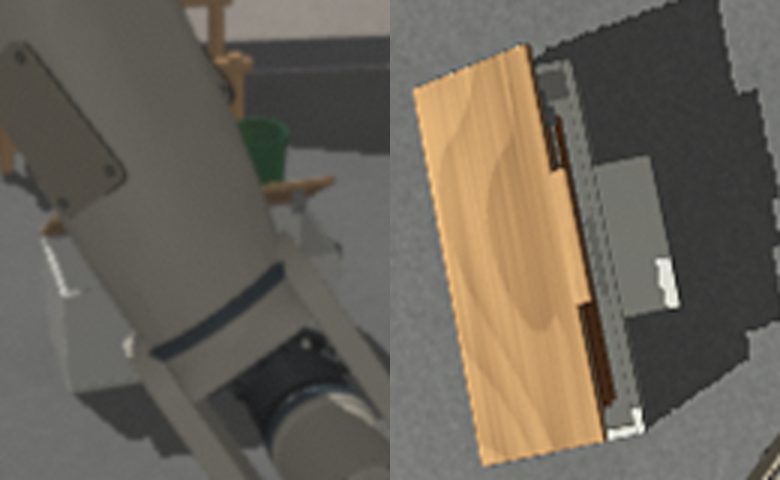

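The top view shows the lid popped up, with its lip from about (238,215) to (247,260), which fits an angle near 0.7. The gripper is out of the way at the front, so I bring the fingers in under the lip.

Request:
arm_command(
  deltas=[
    {"hand": 0,"tx": 2,"ty": 0,"tz": 30,"wx": 0,"wy": 0,"wz": 0},
    {"hand": 0,"tx": 3,"ty": 0,"tz": 40,"wx": 0,"wy": 0,"wz": 0},
    {"hand": 0,"tx": 3,"ty": 0,"tz": 40,"wx": 0,"wy": 0,"wz": 0},
    {"hand": 0,"tx": 3,"ty": 0,"tz": 35,"wx": 0,"wy": 0,"wz": 0},
    {"hand": 0,"tx": 2,"ty": 0,"tz": 22,"wx": 0,"wy": 0,"wz": 0},
    {"hand": 0,"tx": 0,"ty": 0,"tz": 8,"wx": 0,"wy": 0,"wz": 0},
    {"hand": 0,"tx": 0,"ty": 0,"tz": 0,"wx": 0,"wy": 0,"wz": 0},
  ],
)

```text
clock: 17.48
eef_pos: [529.8, 91.1, 153.4]
tcp_rot: [-3.141, -1.476, 1.746]
contact_force: [0.6, -0.3, -1.3]
opening: -0.0
grasp_force: 0.0
```

Run:
```python
from h import *
p,R,s=pose();M=B.T@R;t=B.T@(p-26*R[:,2]-O);print(s['contact_force'].round(1),'tip own',t.round(1),s['qpos'].round(2))
# top corner path: radius a about the hinge
c=t+11*M[:,0]; print('corner',c.round(1), 'lid top-corner gap angle',np.arctan2(c[2]-110,60-c[0]))
rr=98; prev=c
for th in np.r_[.69,np.arange(.8,1.75,.1)]:
    q=np.array([60-rr*np.cos(th),0,110+rr*np.sin(th)]); d=M.T@(q-prev); print(round(th,2),'tx,ty,tz',d.round(1)); prev=q
```

```text
[ 0.6 -0.3 -1.3] tip own [-21.8  -0.6 155.8] [-0.43  0.91  1.69  0.99  1.78 -1.12]
corner [-20.8  -0.6 166.8] lid top-corner gap angle 0.612756750213852
0.69 tx,ty,tz [ 6.1 -0.6  4.6]
0.8 tx,ty,tz [8.6 0.  6.5]
0.9 tx,ty,tz [7.1 0.  6.7]
1.0 tx,ty,tz [6.4 0.  7.4]
1.1 tx,ty,tz [5.7 0.  8. ]
1.2 tx,ty,tz [4.8 0.  8.5]
1.3 tx,ty,tz [4. 0. 9.]
1.4 tx,ty,tz [3.  0.  9.3]
1.5 tx,ty,tz [2.1 0.  9.6]
1.6 tx,ty,tz [1.1 0.  9.7]
1.7 tx,ty,tz [0.2 0.  9.8]
```

Request:
arm_command(
  deltas=[
    {"hand": 0,"tx": 3,"ty": 0,"tz": 2,"wx": 0,"wy": 0,"wz": 0},
    {"hand": 0,"tx": 3,"ty": 0,"tz": 2.5,"wx": 0,"wy": 0,"wz": 0},
    {"hand": 0,"tx": 4,"ty": 0,"tz": 3,"wx": 0,"wy": 0,"wz": 0},
    {"hand": 0,"tx": 4.5,"ty": 0,"tz": 3.5,"wx": 0,"wy": 0,"wz": 0},
    {"hand": 0,"tx": 3.5,"ty": 0,"tz": 3.3,"wx": 0,"wy": 0,"wz": 0},
    {"hand": 0,"tx": 3.6,"ty": 0,"tz": 3.4,"wx": 0,"wy": 0,"wz": 0},
    {"hand": 0,"tx": 3.2,"ty": 0,"tz": 3.7,"wx": 0,"wy": 0,"wz": 0},
    {"hand": 0,"tx": 3.2,"ty": 0,"tz": 3.7,"wx": 0,"wy": 0,"wz": 0},
  ],
)

```text
clock: 18.48
eef_pos: [524.7, 118.8, 178.8]
tcp_rot: [-3.13, -1.477, 1.735]
contact_force: [-0.4, -0.3, -0.1]
opening: -0.002
grasp_force: 0.3
```

Run:
```python
from m import *
p,R,s=pose();M=B.T@R;t=B.T@(p-26*R[:,2]-O);c=t+11*M[:,0];print(s['contact_force'].round(1),'corner',c.round(1),np.arctan2(c[2]-110,60-c[0]))
T=grab('top');k=lid(T,(170,160,330,330));print(cv2.approxPolyDP(k,3,True)[:,0].tolist())
for th in(.7,.8,.9,1.,1.1):print(th,[proj(T,w(60-110*np.cos(th),y,110+110*np.sin(th))).round(1) for y in(135,-135)])
```

```text
[-0.4 -0.3 -0.1] corner [  7.4  -0.3 192.1] 1.000961868448378
[[209, 176], [188, 190], [212, 316], [228, 310], [238, 266], [236, 259], [240, 260], [244, 248], [237, 248], [236, 253], [233, 249], [232, 257], [222, 204], [220, 217]]
0.7 [array([251.4, 307.5]), array([226.1, 174.1])]
0.8 [array([247.4, 308.4]), array([222.1, 173.9])]
0.9 [array([242.9, 309.4]), array([217.6, 173.9])]
1.0 [array([238. , 310.5]), array([212.8, 174. ])]
1.1 [array([232.8, 311.6]), array([207.6, 174.2])]
```

The lid is following, at about 1.1 rad. Continue slowly.

Request:
arm_command(
  deltas=[
    {"hand": 0,"tx": 2.8,"ty": 0,"tz": 4,"wx": 0,"wy": 0,"wz": 0},
    {"hand": 0,"tx": 2.8,"ty": 0,"tz": 4,"wx": 0,"wy": 0,"wz": 0},
    {"hand": 0,"tx": 2.4,"ty": 0,"tz": 4.2,"wx": 0,"wy": 0,"wz": 0},
    {"hand": 0,"tx": 2.4,"ty": 0,"tz": 4.2,"wx": 0,"wy": 0,"wz": 0},
    {"hand": 0,"tx": 2,"ty": 0,"tz": 4.5,"wx": 0,"wy": 0,"wz": 0},
    {"hand": 0,"tx": 2,"ty": 0,"tz": 4.5,"wx": 0,"wy": 0,"wz": 0},
    {"hand": 0,"tx": 1.5,"ty": 0,"tz": 4.6,"wx": 0,"wy": 0,"wz": 0},
    {"hand": 0,"tx": 1.5,"ty": 0,"tz": 4.6,"wx": 0,"wy": 0,"wz": 0},
  ],
)

```text
clock: 19.52
eef_pos: [518.4, 154.3, 192.7]
tcp_rot: [-3.13, -1.477, 1.735]
contact_force: [-0.1, -0.2, 0.5]
opening: 0.006
grasp_force: 0.1
```

Run:
```python
from m import *
p,R,s=pose();M=B.T@R;t=B.T@(p-26*R[:,2]-O);c=t+11*M[:,0];print(s['contact_force'].round(1),'corner',c.round(1),np.arctan2(c[2]-110,60-c[0]),s['qpos'].round(2))
T=grab('top');k=lid(T,(150,150,250,330));print(cv2.approxPolyDP(k,3,True)[:,0].tolist())
for th in(1.3,1.4,1.5,1.6,1.7,1.85):print(th,[proj(T,w(60-110*np.cos(th),y,110+110*np.sin(th))).round(1) for y in(135,-135)])
```

```text
[-0.1 -0.2  0.5] corner [ 43.4  -0.3 206.1] 1.4000071847957705 [-0.34  0.82  1.79  1.07  1.74 -1.1 ]
[[188, 178], [187, 193], [206, 288], [208, 272]]
1.3 [array([221.6, 313.9]), array([196.7, 175.3])]
1.4 [array([215.8, 315.1]), array([191.1, 176.1])]
1.5 [array([209.9, 316.4]), array([185.4, 177. ])]
1.6 [array([204. , 317.6]), array([179.8, 178.1])]
1.7 [array([198.2, 318.8]), array([174.3, 179.3])]
1.85 [array([189.9, 320.4]), array([166.4, 181.2])]
```

Request:
arm_command(
  deltas=[
    {"hand": 0,"tx": 1,"ty": 0,"tz": 4.5,"wx": 0,"wy": 0,"wz": 0},
    {"hand": 0,"tx": 1,"ty": 0,"tz": 4.5,"wx": 0,"wy": 0,"wz": 0},
    {"hand": 0,"tx": 0.5,"ty": 0,"tz": 4,"wx": 0,"wy": 0,"wz": 0},
    {"hand": 0,"tx": 0.5,"ty": 0,"tz": 4,"wx": 0,"wy": 0,"wz": 0},
    {"hand": 0,"tx": 0,"ty": 0,"tz": 4,"wx": 0,"wy": 0,"wz": 0},
    {"hand": 0,"tx": 0,"ty": 0,"tz": 4,"wx": 0,"wy": 0,"wz": 0},
  ],
)

```text
clock: 20.32
eef_pos: [514.1, 179.1, 193.3]
tcp_rot: [-3.13, -1.477, 1.735]
contact_force: [0.0, -0.7, -0.1]
opening: 0.001
grasp_force: 0.0
```

```bash
cat > l.py <<'E'
from m import *
p,R,s=pose();M=B.T@R;t=B.T@(p-26*R[:,2]-O);c=t+11*M[:,0];print(s['clock'],s['contact_force'].round(1),'corner',c.round(1),np.arctan2(c[2]-110,60-c[0]))
T=grab('top');k=lid(T,(150,150,250,335));print(cv2.approxPolyDP(k,3,True)[:,0].tolist())
E
python3 l.py
```

```text
20.325 [ 0.  -0.7 -0.1] corner [ 68.6  -0.3 206.6] 1.6591738843476596
[[164, 183], [176, 272], [180, 274], [185, 301], [197, 257], [190, 252], [189, 245], [198, 240], [189, 191]]
```

The lid has leaned back to its stop, with its corner near (165,182). I wait briefly and withdraw straight out.

Request:
arm_command(
  deltas=[
    {"hand": 0,"tx": 0,"ty": 0,"tz": 0,"wx": 0,"wy": 0,"wz": 0},
    {"hand": 0,"tx": 0,"ty": 0,"tz": 0,"wx": 0,"wy": 0,"wz": 0},
    {"hand": 0,"tx": 0,"ty": 0,"tz": -15,"wx": 0,"wy": 0,"wz": 0},
    {"hand": 0,"tx": 0,"ty": 0,"tz": -30,"wx": 0,"wy": 0,"wz": 0},
    {"hand": 0,"tx": 0,"ty": 0,"tz": -40,"wx": 0,"wy": 0,"wz": 0},
    {"hand": 0,"tx": 0,"ty": 0,"tz": -40,"wx": 0,"wy": 0,"wz": 0},
    {"hand": 0,"tx": 0,"ty": 0,"tz": -40,"wx": 0,"wy": 0,"wz": 0},
    {"hand": 0,"tx": 0,"ty": 0,"tz": -40,"wx": 0,"wy": 0,"wz": 0},
  ],
)

```text
clock: 21.38
eef_pos: [549.8, -24.7, 212.7]
tcp_rot: [-3.129, -1.476, 1.733]
contact_force: [0.5, -0.2, 0.2]
opening: 0.001
grasp_force: 0.0
```

Request:
arm_command(
  deltas=[
    {"hand": 0,"tx": 0,"ty": 0,"tz": 0,"wx": 0,"wy": 0,"wz": 0},
    {"hand": 0,"tx": 0,"ty": 0,"tz": 0,"wx": 0,"wy": 0,"wz": 0},
    {"hand": 0,"tx": 0,"ty": 0,"tz": 0,"wx": 0,"wy": 0,"wz": 0},
  ],
)

```text
clock: 21.75
eef_pos: [549.3, -21.5, 212.5]
tcp_rot: [-3.123, -1.477, 1.728]
contact_force: [1.1, 1.0, -0.1]
opening: -0.004
grasp_force: 0.0
```

```bash
python3 l.py
python3 - <<'E'
from h import *
T=grab('top','z.png')
E
```

```text
21.75 [ 1.1  1.  -0.1] corner [-135.1   -0.3  225.8] 0.5358988024742519
[[164, 183], [170, 244], [187, 321], [210, 316], [190, 192]]
```

View pics/z.png

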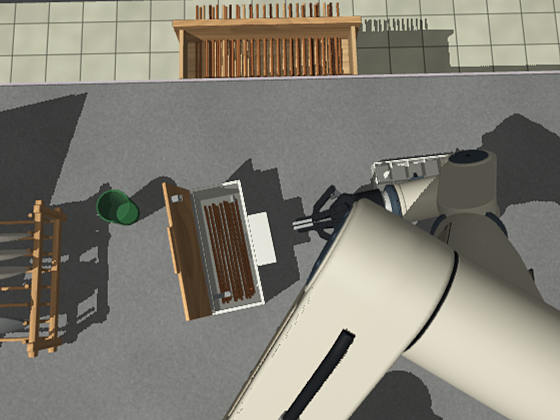

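The lid stands open at its stop, the chopsticks show in the tub, and the tumbler at (118,207) hasn't moved. The arm hides the spoon here, so I check it by mask in the side view and then hand in.

Run:
```python
from m import *
S=grab('side');c=spoon(S,(195,250,300,310));x=cv2.boundingRect(c.astype(np.int32));print(len(c),x,[proj(S,q).round(1) for q in([370,-180,5],[549,-161,5])])
k=lid(S,(205,110,330,215));print(cv2.approxPolyDP(k,4,True)[:,0].tolist())
```

```text
140 (214, 277, 65, 13) [array([207.9, 286.7]), array([278. , 276.7])]
[[214, 150], [206, 160], [212, 164], [215, 188], [235, 179]]
```

The side view shows the spoon lying where it was placed, spanning columns 214 to 278, well clear of the box.

```bash
python3 -c "
from rig import r
print(r.sign_off())"
```

```text
the job is handed in; nothing more can be done
None
```

The spoon lies on the bare counter clear of the box, the button was pushed fully in, and the lid was eased back to its open stop; I handed the job in at about 22 s, and sign-off gave no verdict.

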